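# Feel the clearance under the hold-down bridge with a taper gauge

### The job

Take the taper gauge by its grip block, lay it flat on the bench at the robot's side of the hold-down bridge and slide it straight in under the nose bar, thin end first, until it drags snugly: about 6 newtons more push than it takes to slide freely on the bench, and never driven hard. Then let go and leave the gauge lying there flat, wedged lightly under the nose so that the clearance can be read off it, and leave the other things on the bench where they are.

Things in the scene. Friction and masses are not known exactly. Their poses are not given: they have to be found in the camera images.
- gauge: taper gauge: light aluminium feeler wedge 24 mm wide with a heavy dark steel grip block, 0.25 kg, balanced close to the block, lying flat on the bench left or right of the bridge. Origin: on its underside, under the grip point; block x -25 to +15, 24 wide, 46 high (mm). x points along the blade to the tip, z up. Underside flat; top slopes 1:6, from 26 mm high at x = 45 mm (level from there to the block) to 4 mm at the tip, x = 175 mm.
- gauge_grip (a point): point inside the grip block, 28 mm above its underside, near the balance point: a good place for the centre of the finger pads (pinched across its 24 mm width)
- gauge_tip (a point): the thin tip of the gauge, at its underside, x = +175 mm from the gauge's origin
- bridge: hold-down bridge fixed on the bench: two wooden posts on plywood feet (94 mm free between the feet, feet 70 mm long in x), a 150 x 34 mm aluminium crossbar with its top at 70 mm, a small screw knob on it, up to 93 mm. Origin: on the bench midway between the posts, straight under the nose bar. x points through the bridge away from the robot (the gauge goes in along +x, centred on y = 0), z up.
- pine_block: bystander: squared pine offcut 70 x 70 x 90 mm standing on the side where the gauge is not; origin centre of its underside
- mallet: bystander: wooden mallet lying beyond the bridge, head 70 x 110 x 60 mm at its origin, handle 200 mm long along -x
- chisel: bystander: wood chisel lying beyond the bridge, 240 mm long along x, handle 28 mm thick to -x; origin at the handle's front end, on the bench
- nose_line (a point): same point as the bridge's origin. Above it hangs the nose bar, a white level cylinder 18 mm across, 70 mm long in y; its underside is 6.5 to 19 mm above the bench (different each time, to be felt). It is sprung: yields 1 mm per 8 N of upward load, at most 5 mm. Friction about 0.5 to 0.7: the push along the bench is 1.1 to 2.5 times the load on the nose; the wedge stays when let go.
Mind the look-alikes: they are no part of the job. There is more than one size of the gauge; the one meant has the size given above.

How it is judged:
By the outcome, as a careful person would: the job done as asked, in the order asked, and still so for the second after the job is handed in, with the robot touching nothing.
It also fails if it takes over 58 s, if anything falls off the work surface, if the arm or the gripper's body presses on something with over 40 N, if the wrist force passes 120 N, or if a joint passes its speed limit or range.

### The arm

A 6-joint arm with a two-finger parallel gripper is mounted at the origin on the work surface. World frame = base frame: x ahead of the robot, y to its left, z up, the work surface at z = 0. Lengths are in m, angles in degrees, forces in N, time in s.
With the tool pointing down it reaches from about 0.25 to 0.725 m from the base axis. Payload 9.7 kg.
Tool frame: the origin (TCP) lies on the centre line of the jaws, within the pads' length; the fingertips stand bot.nose_length ahead of it and the grasp point (between the pads) lies 11 mm behind it (bot.nose_length is the distance from the TCP to the fingertips, in m); z points along the fingers, y is the line along which they close (so a half turn about z gives the same grasp; the last joint's range is limited). The gripper opens to 85 mm and grips with 20 to 120 N. Pads are 22 mm wide; open, the fingers measure 114 mm over their backs; the gripper's body (76 mm by 85 mm) begins 54 mm behind the grasp point. The pads swing forward as they close: fully open they stand 13 mm farther back than shut.
Start: joints at [-70.703, 4.979, 10.078, 95.1, 0, 90], TCP at [0.182, -0.519, 0.239] pointing down, gripper open.
Joint ranges: [-179.16, 179.16], [-48.56, 103.87], [-65.8, 70.77], [-126.05, 130.52], [-82.76, 87.17], [-180, 180]. Speed limits (degrees/s): [127.2, 127.2, 147.25, 180, 180, 180].

### API

Orientations are given as [roll, pitch, yaw] about the fixed x, y, z axes, in that order (R = Rz(yaw) Ry(pitch) Rx(roll)).
In Python, from workcell import bot gives the robot as it stands. The module is installed in compiled form; this text tells all that it offers.
- The arm moves only by the shell command python3 -m inch 'ROWS' [OPENING] [FORCE]. ROWS is JSON, a list of rows, each a list of 4 numbers: the shift along the world's x, y, z in cm, then the turn about the world's z in degrees. A call has exactly 8 rows; each row is the pose to reach, as a shift and turn from the pose commanded when the call began; what a row does not reach only later rows make up. A row lasts 1/8 s, in which the tool goes at most 62.5 mm and 10.7 degrees, less where a joint would pass 70% of its speed; a pose out of reach is approached as far as the arm can. A call with a gripper value outside its range is refused whole. OPENING is the finger opening in cm, from 0 to 8.54, set as the call begins (- or left out, the last holds). The fingers move at their own pace and stop on an object; FORCE is the grip in N (left out, the last holds). Time passes only in rows, so rows that repeat a pose let the fingers close, or fill a call up. It gives the time, the measured TCP pose, the force, the opening and the grip force at its end, in the units of the state.
- bot.get_obs(): the state, without advancing time (a new reading comes with each control period).
- bot.camera(name): name is "scene" or "top" or "wrist"; returns a dict with "img" (480x640x3 uint8, red, green, blue), "fovy" (degrees; the focal length in pixels is half the picture's height over the tangent of half this angle, whatever the lens; pixels are square), "cx", "cy" (the principal point, pixels), "R" (3x3) and "t" (3): a world point X has camera coordinates R X + t; the wrist camera has in their place "mount" (4x4, takes a point from camera to tool coordinates, whose origin is the TCP and whose axes are the flange's). Camera axes: x right, y down, z forward; pixel columns grow to the right and rows downward; lengths in m; the calibration is good to about 2 mm. A picture is of the moment at which its call begins: read the wrist's pose just before it. There is no depth.
- bot.job_done(): hands the job in; it is judged then, once.
Trained networks look in a picture, given as the dict that the camera call returned (one of the last four; its "shot" number tells which), for a name from the list of things; names that differ only in an ending like _2 or _b are one class to them, and where a whole thing is asked for, a point or a joint stands for the part that bears it (a point fixed in the world has none). Each returns a list of dicts, best first, with "score" (0 to 1); they miss things now and then, are a little off and sometimes report something else, mostly with a low value. They report only what shows in the picture. A call takes as long as a camera call. They do not tell look-alikes from the thing itself.
- bot.find_in(thing, picture): "point" ([column, row] in pixels, amid what is visible of it).
- bot.landmark_of(thing, picture): "point" ([column, row] in pixels: a listed point, or the origin of a listed thing).
The state is a dict: "time": time; "q": joint angles; "qd": joint speeds; "joint_efforts": joint torques, N m; "ee_pos": TCP position; "tcp_rot": TCP orientation; "wrist_force": force on the tool from outside, world axes, zero at the start; "torque": the same for the moment, N m; "opening": finger opening in m; "grasp_force": force on a finger pad.
Only numpy, scipy, OpenCV 4.12 (cv2) and the standard library are available. Lean on these libraries where they do the work, as an engineer would, in place of code of your own. Each camera call takes 0.05 s, during which the arm holds its last target. There are 200 camera calls.

## Working session

There is one attempt and no reset: what is moved stays moved. The work goes in short steps, Python scripts to look and compute and a shell command to move; the robot and the scene stay as the last step left them, time stands still between calls to the robot, and variables do not carry over. Pictures are saved under pics/ and viewed, at most 10 in all, crops included, and the job is handed in when it is done.

```bash
mkdir -p pics
cat > h.py <<'E'
from workcell import bot
import numpy as np, cv2
def ray(c,p,z):
    f=240/np.tan(np.radians(c["fovy"])/2)
    d=np.array([(p[0]-c["cx"])/f,(p[1]-c["cy"])/f,1.0])
    R=np.array(c["R"]);t=np.array(c["t"]);o=-R.T@t;d=R.T@d
    return o+d*(z-o[2])/d[2]
def proj(c,X):
    f=240/np.tan(np.radians(c["fovy"])/2)
    v=np.array(c["R"])@np.array(X)+np.array(c["t"]);return f*v[0]/v[2]+c["cx"],f*v[1]/v[2]+c["cy"]
def save(c,n,crop=None,s=1):
    im=cv2.cvtColor(c["img"],cv2.COLOR_RGB2BGR)
    if crop: im=im[crop[1]:crop[3],crop[0]:crop[2]]
    cv2.imwrite("pics/"+n,cv2.resize(im,None,fx=s,fy=s,interpolation=cv2.INTER_CUBIC))
E
python3 - <<'E'
from h import *
o=bot.get_obs();print({k:np.round(o[k],3) for k in("time","ee_pos","tcp_rot","opening","wrist_force")},bot.nose_length)
for n in("top","scene"):
    c=bot.camera(n);save(c,n+"1.png");print(n,-np.array(c["R"]).T@np.array(c["t"]))
    for th,z in(("gauge",0),("gauge_grip",.028),("gauge_tip",0),("bridge",0),("nose_line",0),("pine_block",0)):
        for r in bot.landmark_of(th,c)[:3]: print(th,np.round(r["score"],2),np.round(r["point"]),np.round(ray(c,r["point"],z),3))
E
```

```text
{'time': np.float64(0.0), 'ee_pos': array([ 0.182, -0.519,  0.239]), 'tcp_rot': array([-179.924,    0.   ,   19.297]), 'opening': np.float64(0.086), 'wrist_force': array([ 0.337,  0.109, -0.72 ])} 0.008
top [0.27784765 0.00912311 1.24196553]
gauge 0.87 [174. 288.] [0.403 0.331 0.   ]
gauge 0.85 [222. 350.] [0.268 0.218 0.   ]
gauge 0.72 [212. 242.] [0.508 0.253 0.   ]
gauge_grip 0.68 [170. 290.] [0.395 0.333 0.028]
gauge_grip 0.66 [210. 242.] [0.504 0.251 0.028]
gauge_grip 0.66 [224. 355.] [0.259 0.209 0.028]
gauge_tip 0.9 [205. 175.] [0.668 0.277 0.   ]
gauge_tip 0.73 [116. 316.] [0.34  0.457 0.   ]
gauge_tip 0.67 [302. 280.] [0.425 0.047 0.   ]
bridge 0.87 [342. 169.] [ 0.687 -0.043  0.   ]
nose_line 0.6 [339. 167.] [ 0.691 -0.036  0.   ]
pine_block 0.92 [448. 248.] [ 0.503 -0.283  0.   ]
scene [ 1.27068405 -0.41032474  0.61993823]
gauge 0.97 [338. 177.] [0.254 0.221 0.   ]
gauge 0.86 [398. 188.] [0.384 0.339 0.   ]
gauge 0.57 [397. 218.] [0.509 0.244 0.   ]
gauge_grip 0.97 [340. 169.] [0.258 0.224 0.028]
gauge_grip 0.85 [401. 185.] [0.413 0.324 0.028]
gauge_grip 0.77 [397. 206.] [0.499 0.248 0.028]
gauge_tip 0.94 [315. 221.] [0.433 0.049 0.   ]
gauge_tip 0.68 [452. 250.] [0.679 0.275 0.   ]
gauge_tip 0.68 [338. 295.] [ 0.695 -0.037  0.   ]
bridge 0.96 [340. 296.] [ 0.697 -0.034  0.   ]
nose_line 0.78 [339. 297.] [ 0.698 -0.038  0.   ]
pine_block 0.56 [191. 274.] [ 0.5   -0.282  0.   ]
```

View pics/top1.png

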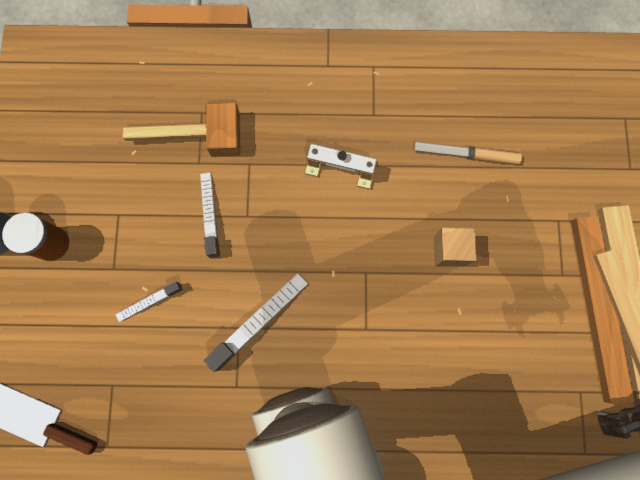

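View pics/scene1.png

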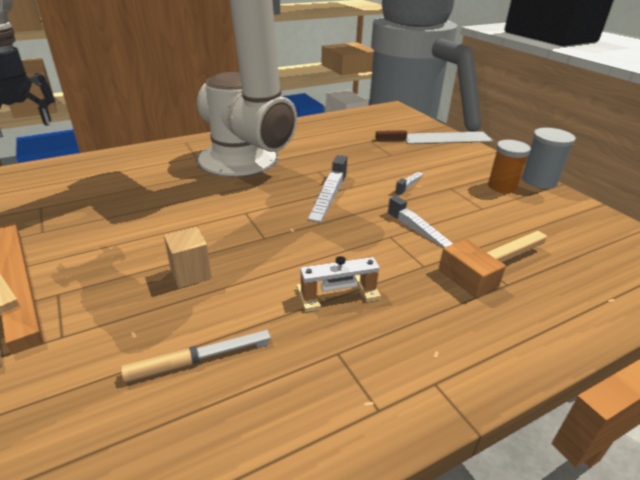

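The right gauge is the middle-sized one: block at pixel (211,245), tip at (206,175), length about 170 mm from its origin. The big one runs (220,355)-(303,280) and the small one (173,288)-(117,318). The bridge's crossbar runs from (310,153) to (374,165), so its yaw is about -11°. The pine block is at (458,247).

```bash
python3 -m inch '[[3,5,0,0],[6,10.5,0,0],[9,16,0,0],[12,21.5,0,0],[14.5,27,0,0],[17,32,0,0],[20,37,0,0],[22,42,0,0]]'; python3 -c "
from h import *
o=bot.get_obs();print(o['q'],o['tcp_rot'],o['ee_pos'])
c=bot.camera('wrist');print(np.round(c['mount'],3),c['fovy'])"
```

```text
time: 1.7
ee_pos: [0.4025, -0.0972, 0.2394]
tcp_rot: [180.0, -0.0, 19.3]
wrist_force: [1.1, -0.4, -0.2]
opening: 0.0854
grasp_force: 0.0
[-1.35824165e+01 -1.34974391e+01 -7.26764573e+00  9.61875492e+01
  1.76143153e-03  1.47104168e+02] [ 1.79978536e+02 -3.64273800e-02  1.93134229e+01] [ 0.40249891 -0.09723523  0.23938217]
[[ 0.001 -0.964 -0.267  0.068]
 [ 1.     0.001 -0.001 -0.001]
 [ 0.001 -0.267  0.964 -0.134]
 [ 0.     0.     0.     1.   ]] 65.58926045807631
```

```bash
python3 -m inch '[[1,4.5,0,10.5],[2.5,9,0,21],[4,13.5,0,31.5],[5.5,18,0,42],[7,22.5,0,52.5],[8,27,0,63],[9,31,0,73.5],[10,35,0,84]]'; python3 -m inch '[[0,0,0,10.5],[0,0,0,21],[0,0,0,31.5],[0,0,0,42],[0,0,0,52.5],[0,0,0,63],[0,0,0,73.5],[0,0,0,84]]'
cat >> h.py <<'E'
from scipy.spatial.transform import Rotation as Ro
def wrist():
    o=bot.get_obs();c=bot.camera("wrist");T=np.eye(4);T[:3,:3]=Ro.from_euler("xyz",o["tcp_rot"],degrees=True).as_matrix();T[:3,3]=o["ee_pos"]
    M=np.linalg.inv(T@np.array(c["mount"]));c=dict(c);c["R"]=M[:3,:3];c["t"]=M[:3,3];return c,o
E
python3 - <<'E'
from h import *
c,o=wrist();save(c,"w1.png");print(o["ee_pos"],o["tcp_rot"],o["q"])
for th,z in(("gauge",0),("gauge_grip",.028),("gauge_tip",0)):
    for r in bot.landmark_of(th,c)[:3]: print(th,np.round(r["score"],2),np.round(r["point"]),np.round(ray(c,r["point"],z),4))
E
```

```text
time: 2.75
ee_pos: [0.502, 0.2523, 0.2393]
tcp_rot: [180.0, -0.0, 103.7]
wrist_force: [0.1, -0.3, 0.2]
opening: 0.0855
grasp_force: 0.0
time: 3.75
ee_pos: [0.5018, 0.2508, 0.2393]
tcp_rot: [-180.0, -0.0, -172.4]
wrist_force: [1.3, 1.4, 0.3]
opening: 0.0858
grasp_force: 0.0
[0.50178847 0.25080798 0.23929753] [-1.79999077e+02 -1.72459716e-05 -1.72359257e+02] [ 2.65575997e+01  6.50941140e+00  1.17355493e+01  9.52264535e+01
 -8.67714309e-04  1.89168568e+01]
gauge 0.97 [327. 203.] [ 0.4966  0.2536 -0.    ]
gauge 0.56 [429. 111.] [0.397  0.3371 0.    ]
gauge_grip 0.94 [438. 108.] [0.3957 0.3372 0.028 ]
gauge_grip 0.57 [328. 212.] [0.5    0.2548 0.028 ]
gauge_tip 0.61 [333. 355.] [0.6688 0.2833 0.    ]
gauge_tip 0.59 [124. 102.] [0.4273 0.0509 0.    ]
```

View pics/w1.png

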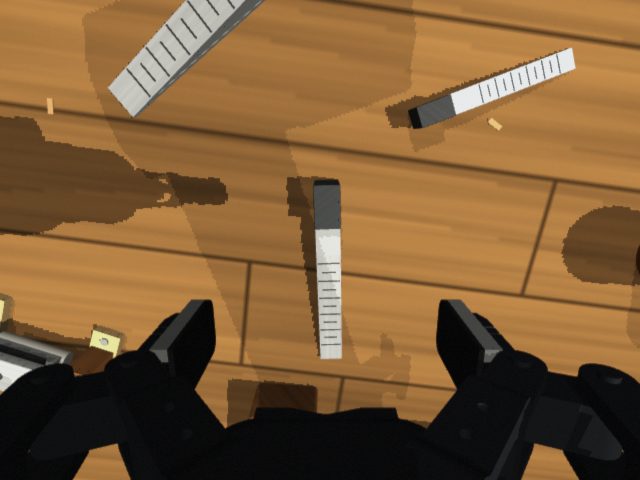

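The picture shows the gauge with its block at rows 181–229 around column 327 and its tip at about (331,357). I'll compute those edges.

Run:
```python
from h import *
c,o=wrist()
b,f,t=[ray(c,p,z) for p,z in(((327,184),.046),((328.5,229),.046),((331,358),.003))]
print(b,f,t)
for p,q in((b,t),(f,t)): print(np.degrees(np.arctan2(q[1]-p[1],q[0]-p[0])),np.linalg.norm((q-p)[:2]))
print("origin",t[:2]-.175*(t-b)[:2]/np.linalg.norm((t-b)[:2]))
```

```text
[0.47240084 0.25012537 0.046     ] [0.51236619 0.25651282 0.046     ] [0.67084783 0.27981672 0.003     ]
8.509391511874762 0.20065588734712497
8.365101724220892 0.1601858364346534
origin [0.4977743  0.25392171]
```

```bash
python3 -m inch '[[-0.2,0.15,-4,1],[-0.4,0.3,-8,1],[-0.4,0.3,-12,1],[-0.4,0.3,-15,1],[-0.4,0.3,-18,1],[-0.4,0.3,-20,1],[-0.4,0.3,-21.4,1],[-0.4,0.3,-22.2,1]]'; python3 -m inch '[[0,0,0,0],[0,0,0,0],[0,0,0,0],[0,0,0,0],[0,0,0,0],[0,0,0,0],[0,0,0,0],[0,0,0,0]]' 1.5 50
```

```text
time: 5.0
ee_pos: [0.4977, 0.2539, 0.0168]
tcp_rot: [-180.0, -0.0, -171.8]
wrist_force: [-0.1, -0.6, 0.5]
opening: 0.0854
grasp_force: 0.0
time: 6.0
ee_pos: [0.4981, 0.254, 0.018]
tcp_rot: [180.0, 0.1, -171.7]
wrist_force: [-0.4, -1.0, 6.3]
opening: 0.0234
grasp_force: 50.3
```

Run:
```python
from h import *
for n,box in(("top",(295,135,390,195)),("scene",(285,245,395,320))):
    c=bot.camera(n);save(c,n+"2.png",box,7)
    x0,y0,x1,y1=box;im=c["img"][y0:y1,x0:x1].astype(int)
    m=((im.min(2)>140)&(im.max(2)-im.min(2)<30)).astype(np.uint8)
    k,l,s,_=cv2.connectedComponentsWithStats(m);i=1+np.argmax(s[1:,4]);ys,xs=np.nonzero(l==i)
    P=np.array([ray(c,(x+x0,y+y0),.07)[:2] for x,y in zip(xs,ys)],np.float32)
    print(n,s[i],cv2.minAreaRect(P))
    for th in("bridge","nose_line"):
        for r in bot.landmark_of(th,c)[:1]: print(th,r["score"],np.round(ray(c,r["point"],0),4))
```

```text
top [ 13   9  68  29 796] ((0.6886987686157227, -0.03765835613012314), (0.14891444146633148, 0.033226076513528824), 76.70880889892578)
bridge 0.7 [ 0.6869 -0.0412  0.    ]
nose_line 0.96 [ 0.6905 -0.0358  0.    ]
scene [ 16  13  78  22 867] ((0.6936097741127014, -0.03697981685400009), (0.14952406287193298, 0.03671576827764511), 76.63248443603516)
bridge 0.88 [ 0.6975 -0.0302  0.    ]
nose_line 0.73 [ 0.6922 -0.0348  0.    ]
```

View pics/top2.png

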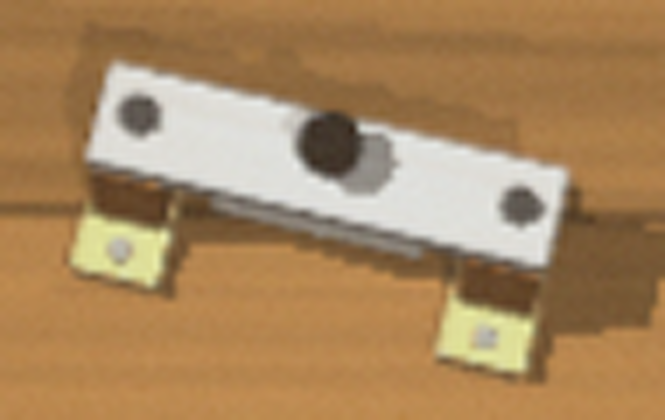

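The crossbar is seen clearly, with its ends at crop columns 90–565 and the knob at (330,145). The bridge is at about (0.690, -0.0375) with yaw -13.3°.

```bash
python3 -m inch '[[0,0,1,0],[0,0,3,0],[0,0,5,0],[0,0,6,0],[0,-2,6,-3],[0,-4.5,6,-6],[-0.5,-7,6,-10],[-0.5,-9.5,6,-14]]'; python3 -m inch '[[-0.3,-3,0,-2],[-0.6,-6,0,-4],[-0.9,-9,0,-6],[-1.2,-12,0,-7.6],[-1.2,-14,0,-7.6],[-1.2,-14.7,0,-7.6],[-1.2,-14.7,0,-7.6],[-1.2,-14.7,0,-7.6]]'
python3 - <<'E'
from h import *
o=bot.get_obs();print(o["wrist_force"],o["torque"],o["opening"])
c,o=wrist();save(c,"w2.png")
c=bot.camera("top");save(c,"top3.png",(250,120,390,260),4)
E
```

```text
time: 7.3
ee_pos: [0.4917, 0.157, 0.0762]
tcp_rot: [-179.9, -0.1, 174.0]
wrist_force: [0.1, -0.2, -2.2]
opening: 0.0234
grasp_force: 49.3
time: 8.3
ee_pos: [0.4806, 0.0123, 0.0771]
tcp_rot: [180.0, -0.0, 166.7]
wrist_force: [-0.1, 1.0, -1.9]
opening: 0.0232
grasp_force: 49.5
[-0.09907677  1.03526661 -1.86981249] [ 0.03987103 -0.01973745  0.02431225] 0.023188264906015266
```

View pics/w2.png

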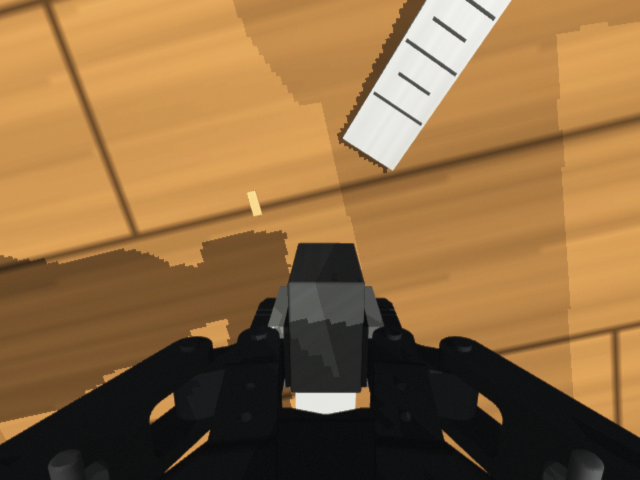

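View pics/top3.png

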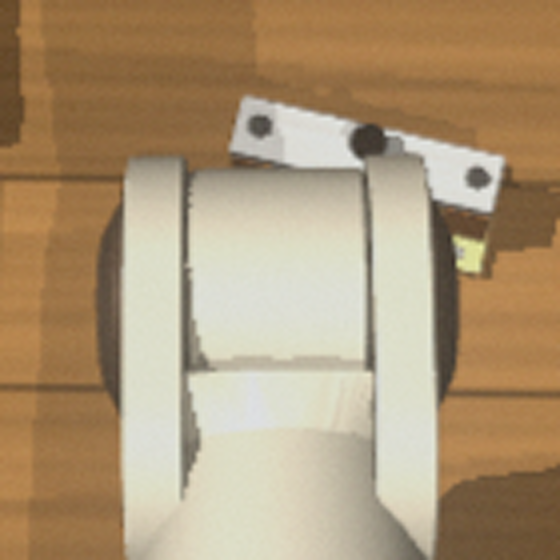

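The wrist view shows the block centred and straight between the pads (columns 290–365), and the big gauge's tip is clear. The top view is blocked by the arm, but the bridge has not moved. I'll lower the gauge now.

```bash
python3 -m inch '[[0,0,-1.5,0],[0,0,-3,0],[0,0,-4.2,0],[0,0,-5,0],[0,0,-5.4,0],[0,0,-5.6,0],[0,0,-5.6,0],[0,0,-5.6,0]]';  python3 -m inch '[[0,0,-0.1,0],[0,0,-0.2,0],[0,0,-0.3,0],[0,0,-0.3,0],[0,0,-0.3,0],[0,0,-0.3,0],[0,0,-0.3,0],[0,0,-0.3,0]]'
```

```text
time: 9.4
ee_pos: [0.481, 0.0119, 0.0217]
tcp_rot: [180.0, 0.0, 166.7]
wrist_force: [-0.8, 0.2, -2.0]
opening: 0.0233
grasp_force: 49.5
time: 10.4
ee_pos: [0.4808, 0.0119, 0.0183]
tcp_rot: [-180.0, 0.0, 166.7]
wrist_force: [-0.3, -0.6, -2.7]
opening: 0.0236
grasp_force: 49.5
```

```bash
python3 -m inch '[[0,0,-0.1,0],[0,0,-0.1,0],[0,0,-0.1,0],[0,0,-0.1,0],[0,0,-0.1,0],[0,0,-0.1,0],[0,0,-0.1,0],[0,0,-0.1,0]]'
```

```text
time: 11.4
ee_pos: [0.4808, 0.0119, 0.018]
tcp_rot: [180.0, 0.0, 166.7]
wrist_force: [-3.4, 0.5, 4.8]
opening: 0.0233
grasp_force: 50.5
```

```bash
python3 -m inch '[[0.3,-0.07,0.05,0],[0.7,-0.17,0.05,0],[1.2,-0.28,0.05,0],[1.7,-0.4,0.05,0],[2.3,-0.54,0.05,0],[2.9,-0.69,0.05,0],[3.5,-0.83,0.05,0],[4.1,-0.97,0.05,0]]'; python3 -m inch '[[0.1,-0.02,0,0],[0.2,-0.05,0,0],[0.3,-0.07,0,0],[0.4,-0.1,0,0],[0.5,-0.12,0,0],[0.6,-0.14,0,0],[0.7,-0.17,0,0],[0.8,-0.19,0,0]]'
```

```text
time: 12.4
ee_pos: [0.5221, 0.0022, 0.018]
tcp_rot: [180.0, -0.0, 166.7]
wrist_force: [-5.2, 0.7, 7.4]
opening: 0.0233
grasp_force: 50.5
time: 13.4
ee_pos: [0.5298, 0.0003, 0.018]
tcp_rot: [180.0, -0.0, 166.7]
wrist_force: [-4.4, 0.9, 6.3]
opening: 0.0232
grasp_force: 50.7
```

```bash
R='' ; python3 -m inch '[[0.07,-0.02,0.05,0],[0.15,-0.03,0.05,0],[0.22,-0.05,0.05,0],[0.3,-0.07,0.05,0],[0.37,-0.09,0.05,0],[0.45,-0.1,0.05,0],[0.52,-0.12,0.05,0],[0.6,-0.14,0.05,0]]'
```

```text
time: 14.4
ee_pos: [0.5358, -0.0011, 0.0182]
tcp_rot: [-180.0, -0.0, 166.7]
wrist_force: [0.3, 0.3, -2.5]
opening: 0.0234
grasp_force: 49.5
```

```bash
python3 -m inch '[[0.07,-0.02,0,0],[0.15,-0.03,0,0],[0.22,-0.05,0,0],[0.3,-0.07,0,0],[0.37,-0.09,0,0],[0.45,-0.1,0,0],[0.52,-0.12,0,0],[0.6,-0.14,0,0]]'
```

```text
time: 15.4
ee_pos: [0.5418, -0.0025, 0.0183]
tcp_rot: [-180.0, -0.0, 166.7]
wrist_force: [1.4, 0.0, -2.7]
opening: 0.0235
grasp_force: 49.5
```

```bash
python3 -m inch '[[0.07,-0.02,-0.03,0],[0.15,-0.03,-0.03,0],[0.22,-0.05,-0.03,0],[0.3,-0.07,-0.03,0],[0.37,-0.09,-0.03,0],[0.45,-0.1,-0.03,0],[0.52,-0.12,-0.03,0],[0.6,-0.14,-0.03,0]]'
```

```text
time: 16.4
ee_pos: [0.5478, -0.0039, 0.018]
tcp_rot: [180.0, -0.0, 166.7]
wrist_force: [-1.2, 0.1, -0.2]
opening: 0.0238
grasp_force: 49.7
```

```bash
python3 -m inch '[[0.07,-0.02,0,0],[0.15,-0.03,0,0],[0.22,-0.05,0,0],[0.3,-0.07,0,0],[0.37,-0.09,0,0],[0.45,-0.1,0,0],[0.52,-0.12,0,0],[0.6,-0.14,0,0]]'
```

```text
time: 17.4
ee_pos: [0.5538, -0.0053, 0.018]
tcp_rot: [180.0, -0.0, 166.7]
wrist_force: [-2.8, 0.8, 1.9]
opening: 0.0237
grasp_force: 49.9
```

```bash
python3 -m inch '[[0.07,-0.02,0,0],[0.15,-0.03,0,0],[0.22,-0.05,0,0],[0.3,-0.07,0,0],[0.37,-0.09,0,0],[0.45,-0.1,0,0],[0.52,-0.12,0,0],[0.6,-0.14,0,0]]'
```

```text
time: 18.4
ee_pos: [0.5598, -0.0067, 0.018]
tcp_rot: [180.0, -0.0, 166.7]
wrist_force: [-3.5, 1.5, 3.2]
opening: 0.0234
grasp_force: 50.2
```

```bash
python3 -m inch '[[0.05,-0.01,-0.0,0],[0.1,-0.02,-0.01,0],[0.15,-0.04,0.01,0],[0.2,-0.05,0.01,0],[0.25,-0.06,0.01,0],[0.3,-0.07,0.01,0],[0.35,-0.08,0.01,0],[0.4,-0.1,0.01,0]]'
```

```text
time: 19.4
ee_pos: [0.5638, -0.0077, 0.018]
tcp_rot: [-180.0, 0.0, 166.7]
wrist_force: [-2.7, 0.6, 1.7]
opening: 0.0238
grasp_force: 50.3
```

```bash
python3 -m inch '[[0.06,-0.01,0,0],[0.12,-0.03,0,0],[0.19,-0.04,0,0],[0.25,-0.06,0,0],[0.31,-0.07,0,0],[0.37,-0.09,0,0],[0.44,-0.1,0,0],[0.5,-0.12,0,0]]'
```

```text
time: 20.4
ee_pos: [0.5688, -0.0089, 0.018]
tcp_rot: [-180.0, -0.0, 166.7]
wrist_force: [-2.3, 0.9, 1.1]
opening: 0.0235
grasp_force: 50.1
```

```bash
python3 -m inch '[[0.06,-0.01,0,0],[0.12,-0.03,0,0],[0.19,-0.04,0,0],[0.25,-0.06,0,0],[0.31,-0.07,0,0],[0.37,-0.09,0,0],[0.44,-0.1,0,0],[0.5,-0.12,0,0]]'
```

```text
time: 21.4
ee_pos: [0.5738, -0.0101, 0.0181]
tcp_rot: [-180.0, 0.0, 166.7]
wrist_force: [-1.5, 0.1, -1.1]
opening: 0.0236
grasp_force: 49.9
```

```bash
python3 -m inch '[[0.06,-0.01,0,0],[0.12,-0.03,0,0],[0.19,-0.04,0,0],[0.25,-0.06,0,0],[0.31,-0.07,0,0],[0.37,-0.09,0,0],[0.44,-0.1,0,0],[0.5,-0.12,0,0]]'
```

```text
time: 22.4
ee_pos: [0.5788, -0.0113, 0.0181]
tcp_rot: [-180.0, 0.0, 166.7]
wrist_force: [-1.0, -0.0, -0.8]
opening: 0.0235
grasp_force: 49.7
```

```bash
python3 -m inch '[[0.06,-0.01,-0.01,0],[0.12,-0.03,-0.01,0],[0.19,-0.04,-0.01,0],[0.25,-0.06,-0.01,0],[0.31,-0.07,-0.01,0],[0.37,-0.09,-0.01,0],[0.44,-0.1,-0.01,0],[0.5,-0.12,-0.01,0]]'
```

```text
time: 23.4
ee_pos: [0.5838, -0.0125, 0.0181]
tcp_rot: [180.0, 0.0, 166.7]
wrist_force: [-2.5, 0.2, 1.4]
opening: 0.0235
grasp_force: 49.8
```

```bash
python3 -m inch '[[0.06,-0.01,0,0],[0.12,-0.03,0,0],[0.19,-0.04,0,0],[0.25,-0.06,0,0],[0.31,-0.07,0,0],[0.37,-0.09,0,0],[0.44,-0.1,0,0],[0.5,-0.12,0,0]]'
```

```text
time: 24.4
ee_pos: [0.5887, -0.0136, 0.0181]
tcp_rot: [180.0, -0.0, 166.7]
wrist_force: [-5.7, 1.4, 4.4]
opening: 0.0238
grasp_force: 50.3
```

```bash
python3 -m inch '[[0.03,-0.01,0,0],[0.05,-0.01,0,0],[0.08,-0.02,0,0],[0.1,-0.02,0,0],[0.13,-0.03,0,0],[0.15,-0.04,0,0],[0.18,-0.04,0,0],[0.2,-0.05,0,0]]'; python3 -c "
from h import *
o=bot.get_obs();print(o['wrist_force'],o['torque'])"
```

```text
time: 25.4
ee_pos: [0.5899, -0.014, 0.018]
tcp_rot: [180.0, -0.1, 166.7]
wrist_force: [-8.4, 2.5, 7.1]
opening: 0.0234
grasp_force: 50.6
[-8.37186624  2.53906739  7.14950788] [0.38565547 1.43668134 0.02851753]
```

```bash
python3 -m inch '[[0.0,0,0.01,0],[0.0,0,0.02,0],[0.02,0,0.02,0],[0.04,-0.01,0.02,0],[0.06,-0.01,0.02,0],[0.07,-0.02,0.02,0],[0.09,-0.02,0.02,0],[0.1,-0.02,0.02,0]]'; python3 -c "
from h import *
o=bot.get_obs();print(o['wrist_force'],o['torque'])"
```

```text
time: 26.4
ee_pos: [0.5906, -0.0141, 0.018]
tcp_rot: [-180.0, -0.1, 166.7]
wrist_force: [-10.4, 1.5, 5.5]
opening: 0.0236
grasp_force: 50.6
[-10.36862502   1.48877136   5.46793872] [0.41825861 1.56960835 0.0326254 ]
```

```bash
python3 -m inch '[[0.0,0,0.01,0],[0.0,0,0.02,0],[0.0,0,0.03,0],[0.0,0,0.04,0],[0.0,0,0.04,0],[0.01,0,0.04,0],[0.02,-0.0,0.04,0],[0.03,-0.01,0.04,0]]'; python3 -c "
from h import *
o=bot.get_obs();print(o['wrist_force'],o['torque'])"
```

```text
time: 27.4
ee_pos: [0.5909, -0.0142, 0.018]
tcp_rot: [-180.0, -0.2, 166.7]
wrist_force: [-8.6, 2.9, 3.8]
opening: 0.0239
grasp_force: 50.3
[-8.62074681  2.85669636  3.75248023] [0.46700253 1.29415537 0.01506819]
```

```bash
python3 -m inch '[[0,0,0,0],[0,0,0,0],[0,0,0,0],[0,0,0,0],[0,0,0,0],[0,0,0,0],[0,0,0,0],[0,0,0,0]]' 7 20;  python3 -m inch '[[0,0,0.5,0],[0,0,2,0],[0,0,4,0],[0,0,7,0],[-1,0,10,0],[-4,0,13,0],[-8,1,16,0],[-12,2,18,0]]'; python3 -m inch '[[-2,4,0,0],[-4,8,0,0],[-5,12,0,0],[-6,17,0,0],[-6,21,0,0],[-6,24,0,0],[-6,24,0,0],[-6,24,0,0]]'
python3 - <<'E'
from h import *
c=bot.camera("top");save(c,"top4.png",(270,120,410,260),4)
for r in bot.landmark_of("gauge_grip",c)[:3]: print(r["score"],ray(c,r["point"],.028))
c=bot.camera("scene");save(c,"scene4.png",(260,200,420,320),5)
E
```

```text
time: 28.4
ee_pos: [0.5921, -0.0145, 0.0186]
tcp_rot: [180.0, 0.0, 166.7]
wrist_force: [0.2, -0.5, -0.3]
opening: 0.0698
grasp_force: 0.0
time: 29.4
ee_pos: [0.4712, 0.0056, 0.2012]
tcp_rot: [180.0, 0.1, 166.7]
wrist_force: [-0.3, 0.7, 1.1]
opening: 0.0698
grasp_force: 0.0
time: 30.4
ee_pos: [0.412, 0.2451, 0.1993]
tcp_rot: [180.0, 0.0, 166.7]
wrist_force: [0.1, 0.5, -0.1]
opening: 0.0701
grasp_force: 0.0
0.97 [ 0.596972   -0.01666696  0.028     ]
```

View pics/top4.png

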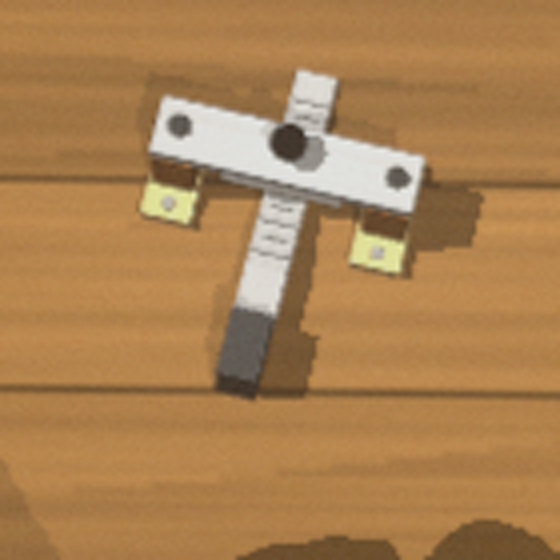

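View pics/scene4.png

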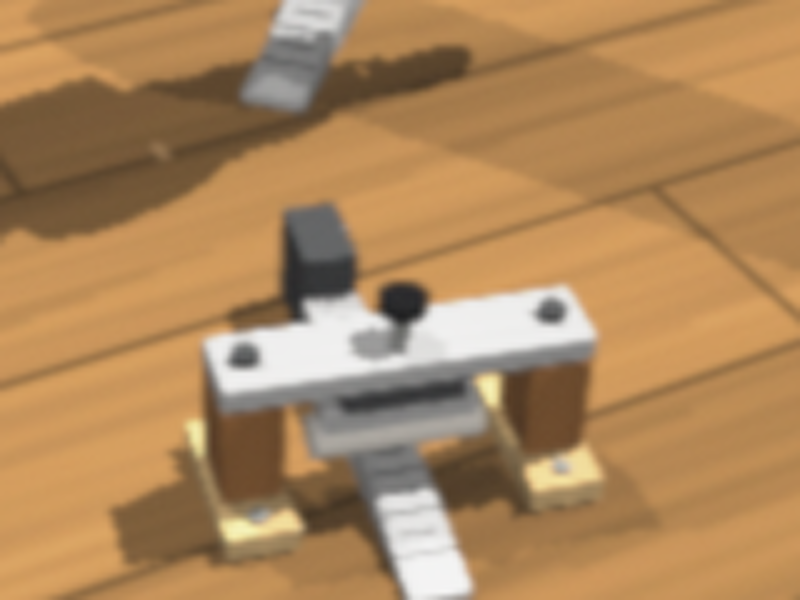

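The pictures show the gauge lying flat and straight under the middle of the nose bar: block at top-crop (245,350), tip at (315,85). The arm is clear of everything.

```bash
python3 -c "
from workcell import bot
print(bot.job_done())"
```

```text
the job is handed in; nothing more can be done
None
```

The gauge is lying flat and straight, wedged lightly under the nose bar at about 6 N over free sliding (my estimate from the wrist force, good to about 1 N). I let go, the arm touches nothing, nothing else on the bench was handled, and the job was handed in at about 31 s.

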